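Draw a crate board up tight with its cam lock

TASK

Slide the plywood board along its rails until it just meets the spring plungers and its bolt pin stands in the open mouth of the yellow cam hook. Then turn the orange knob clockwise about half a turn, until the hook has drawn the board firmly tight against the aluminium joint bar: feel for the resistance and stop there, since forcing it crushes the joint. Let go, leaving the board clamped by the cam and the things lying around undisturbed.

Things in the scene. Friction and masses are not known exactly. Their poses are not given: they have to be found in the camera images.
- base: Grey corner plate of a knock-down crate, fixed to the bench, 335 x 200 x 10 mm (x -240 to +95, y +-100). Origin: on the cam's vertical axis, at bench height. +x points the way the board slides home, +y left of that, z up. Aluminium guide rails along x (y = +-66.5 to 78.5 mm, x -235 to -80, tops 26 mm above the bench) leave the board 1.5 mm each side; so does a flared bolt guide.
- plungers (a point): Midway between the tips of the two brass spring plungers (52 mm either side, 10 mm thick, 20 mm above the bench), at x = -75 mm in the base as they stand untouched. They push the board back with about 3 N when first touched, rising 0.3 N per mm, and keep it about 6 mm off the joint bar until the cam draws it in.
- bar: Aluminium joint bar, the hard stop for the board's front edge: two blocks 15 x 25 x 20 mm beside the bolt. Origin: middle of its front face (towards the board), on top of the base plate; axes as the base. It stands at x = -68.5 mm in the base, backed by stiff steel disc springs that hardly give.
- board_cleat (a point): Centre of the dark wooden cleat on the board, 16 mm thick (x), 60 mm wide (y), 44 mm high: top 72 mm, foot (board's top) 28 mm above the bench. Push or pinch the board here. Axes as the base. This point is 50 mm above the bench.
- board_pin (a point): Where the upright steel pin (10 mm thick, top 53 mm above the bench) at the end of the board's bolt nominally stands: 75 mm ahead of the cleat's centre. The bolt is screwed in more or less, so the true pin is up to 3.5 mm nearer or farther. With the board just touching the plungers this point is 30 mm short of the cam's axis; the hook catches it within 33 mm.
- board_front (a point): Middle of the board's front edge, half-way up its thickness: 30 mm ahead of the cleat's centre.
- board: Loose plywood board 110 (x) x 130 (y) x 18 mm, 0.3 to 0.55 kg, lying on the base plate between the rails; sliding it takes some 2 to 6 N. Origin under its centre; x along its bolt (towards the cam), z up.
- cam (a joint): Angle of the yellow spiral cam hook, rad: 0 open, growing clockwise seen from above, at most 3.75. Starts at 0 to 0.3. At 0.7 to 1.2 its flared tip passes behind the pin, then it draws the pin in 7 mm per rad. The board meets the bar at 2 to 3.2, by the bolt's length; then clamping grows some 10 to 20 N per 0.1 rad. It stays where it is left.
- knob_grip (a point): Centre of the upright orange knob on the cam's crank: 24 mm thick, from 66 to 108 mm above the bench (this point 88 mm). It circles 45 mm from the cam's axis, at cam = 0 lying 100 degrees from the base's +x towards +y, and goes round the far side. It revolves freely, so it can be held at a constant attitude. Cranking takes up to 8 N along the circle; 12 to 14 N means clamped well, over 20 N too hard.
- wrench: Bystander: loose steel open-ended wrench lying flat, 170 mm long. Origin at the centre of its underside. Leave alone.
- screwdriver: Bystander: loose red-handled screwdriver lying flat, 190 mm long. Origin at the centre of its underside. Leave alone.
- tape: Bystander: loose roll of brown tape standing flat, 90 mm across, 45 mm high. Origin at the centre of its underside. Leave alone.
- carton: Bystander: loose small cardboard carton 80 x 100 x 60 mm. Origin at the centre of its underside. Leave alone.
- jar: Bystander: loose jar with black cap, 56 mm across, 70 mm high. Origin at the centre of its underside. Leave alone.
- collar: Bystander: loose brass collar, 24 mm across, 14 mm high, lying on the base plate beyond the cam. Origin at the centre of its underside. Leave alone.
- sparecam: Bystander: loose spare steel cam disc, 52 mm across, 24 mm high. Origin at the centre of its underside. Leave alone.

How it is judged:
On the way, in this order (a step that is already met when the one before it is completed fails the run):
1. the board is pushed in so that its pin stands in the open hook's mouth, with the cam still open (x of board_pin in the frame of base above -0.033 m and value of joint cam below 0.6 rad), for 0.2 s.
2. the hook has passed behind the pin (value of joint cam above 1.4 rad and x of board_pin in the frame of base above -0.033 m), for 0.1 s.
At the end, for the whole second after the job is handed in: The cam is turned more than 1.8 rad and at rest, the board's front edge is within 3 mm of the joint bar's face and at rest, and with the robot clear the cam alone keeps it pressed against the bar with more than 8 N (value of joint cam above 1.8 rad and x of board_front in the frame of bar above -0.003 m and contact force between board and bar above 8 N and linear speed of board below 0.01 m/s and velocity of joint cam below 0.05 rad/s); the robot touches nothing.
It fails at once if the joint is crushed: the board is pressed on the joint bar with more than 60 N (contact force between board and bar above 60 N).
It fails at once if a bystander is moved by more than 25 mm (distance of any of wrench, screwdriver, tape, carton, jar, collar, sparecam from where it was at the start of the episode above 0.025 m).
It also fails if it takes over 72 s, if anything falls off the work surface, if the arm or the gripper's body presses on something with over 40 N, if the wrist force passes 120 N, or if a joint passes its speed limit or range.

ROBOT

A 6-joint arm with a two-finger parallel gripper is mounted at the origin on the work surface. World frame = base frame: x ahead of the robot, y to its left, z up, the work surface at z = 0. Lengths are in m, angles in rad, forces in N, time in s.
With the tool pointing down it reaches from about 0.4 to 0.825 m from the base axis. Payload 7 kg.
Tool frame: the origin (TCP) lies midway between the tips of the shut fingers; the grasp point (between the pads) lies 19 mm behind it; z points along the fingers, y is the line along which they close (so a half turn about z gives the same grasp; the last joint's range is limited). The gripper opens to 88 mm and grips with 3 to 60 N. Pads are 19 mm wide; open, the fingers measure 130 mm over their backs; the gripper's body (78 mm by 193 mm) begins 47 mm behind the grasp point.
Start: joints at [1.561, 0.359, 0.012, 0, -1.224, -0.288], TCP at [0.198, 0.645, 0.227] pointing down, gripper open.
Joint ranges: [-3.07, 3.07], [-1.43, 2.12], [-1.02, 1.25], [-3.03, 1.67], [-3.05, -0], [-3.03, 3.03]. Speed limits (rad/s): [2.39, 2.39, 3.01, 3.14, 3.14, 3.14].

INTERFACE

Orientations are given as a unit quaternion [x, y, z, w].
In Python, from plant import get_obs, eyes, sign_off gives the robot as it stands.
- The arm moves only by the tool drive_tool, never from a script. Its argument "plan" is a list that holds one entry, the list of rows, each a list of 7 numbers: the shift along the tool's x, y, z in mm, then the turn, a rotation vector about the tool's x, y, z in rad, then the opening, from 0 (shut) to 1 (fully open). A call has 1 to 10 rows; each row is the pose to reach, as a shift and turn from the pose commanded when the call began, along the tool's axes at that moment; what a row does not reach only later rows make up. A row lasts 1/8 s, in which the tool goes at most 62.5 mm and 10.7 degrees, less where a joint would pass 70% of its speed; a pose out of reach is approached as far as the arm can. A call with a gripper value outside its range is refused whole. The fingers move at their own pace and stop on an object; "force" is the grip in N (left out, the last holds). Time passes only in rows, so rows that repeat a pose let the fingers close. It gives the time, the measured TCP pose, the force, the opening and the grip force at its end, in the units of the state.
- get_obs(): the state, without advancing time (a new reading comes with each control period).
- eyes.capture(name): name is "side" or "top" or "wrist"; returns the picture (480x640x3 uint8, red, green, blue); there is no depth.
- eyes.camera_model(name): a dict with "intrinsics" (3x3 intrinsics, pixels), "position" and "rotation" of the camera in the world. Camera axes: x right, y down, z forward; pixel columns grow to the right and rows downward; lengths in m; the calibration is good to about 2 mm. A picture is of the moment at which its call begins: read the wrist's pose just before it. camera_model takes no time and is no camera call; for the wrist camera it gives the pose at the moment of the call.
- sign_off(): hands the job in; it is judged then, once.
The state is a dict: "t": time; "q": joint angles; "qvel": joint speeds; "joint_efforts": joint torques, N m; "eef_pos": TCP position; "ee_rot": TCP orientation; "force": force on the tool from outside, world axes, zero at the start; "wrist_torque": the same for the moment, N m; "width": opening from 0.0 (shut) to 1.0 (fully open); "grip_force": force on a finger pad.
Only numpy, scipy, OpenCV 4.12 (cv2) and the standard library are available. Lean on these libraries where they do the work, as an engineer would, in place of code of your own. Each camera call takes 0.05 s, during which the arm holds its last target. There are 200 camera calls.

## Working session

There is one attempt and no reset: what is moved stays moved. The work goes in short steps, Python scripts to look and compute and a tool call to move; the robot and the scene stay as the last step left them, time stands still between calls to the robot, and variables do not carry over. Pictures are saved under pics/ and viewed, at most 13 in all, crops included, and the job is handed in when it is done.

Besides the shell and the picture viewer there is one more tool, called after "Call:" by a JSON object that holds its "name" and its "arguments". drive_tool: Moves the arm, as the interface text tells. Its arguments: {"type":"object","properties":{"plan":{"type":"array","items":{"type":"array","items":{"type":"array","items":{"type":"number"}}}},"force":{"type":"number"}},"required":["plan"]}

```bash
mkdir -p pics; python3 - <<'E'
from plant import get_obs, eyes
import cv2,numpy as np
for n in("top","side"):
    im=eyes.capture(n);cv2.imwrite(f"pics/{n}0.png",im[:,:,::-1])
    m=eyes.camera_model(n);print(n,np.round(m["intrinsics"],1).tolist(),np.round(m["position"],4),np.round(m["rotation"],4).tolist())
o=get_obs();print({k:np.round(v,3).tolist() for k,v in o.items()})
E
```

```text
top [[464.6, 0.0, 313.2], [0.0, 464.6, 242.5], [0.0, 0.0, 1.0]] [0.4106 0.023  1.0323] [0.7109, -0.6995, 0.0535, -0.0484]
side [[463.7, 0.0, 318.3], [0.0, 463.7, 242.0], [0.0, 0.0, 1.0]] [0.5415 0.617  0.6131] [-0.0108, 0.9134, -0.4069, 0.0058]
{'t': 0.1, 'q': [1.561, 0.359, 0.011, -0.0, -1.224, -0.288], 'qvel': [0.001, -0.003, 0.002, 0.0, 0.001, 0.0], 'joint_efforts': [-0.002, -58.416, 29.375, 7.015, 0.01, -0.0], 'eef_pos': [0.198, 0.645, 0.226], 'ee_rot': [0.989, -0.148, -0.0, 0.001], 'force': [-0.026, 0.363, -0.526], 'wrist_torque': [-0.007, -0.009, -0.014], 'grip_force': 0.0, 'width': 0.999}
```

View pics/top0.png

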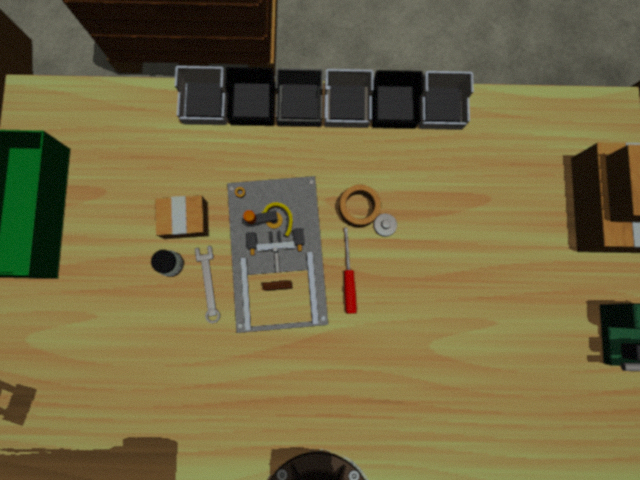

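View pics/side0.png

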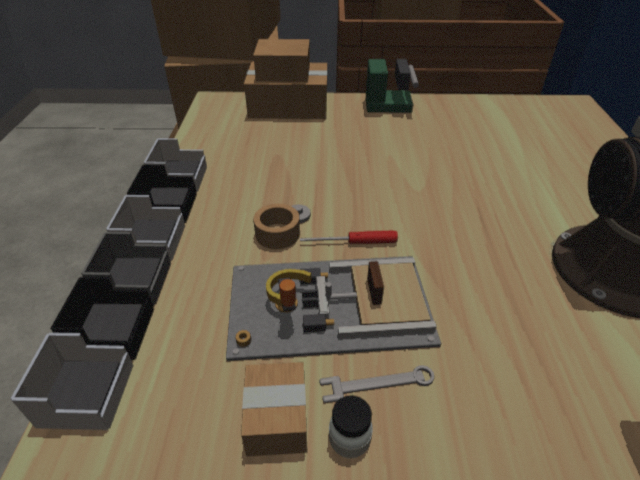

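Top view: the base plate has corners near (228,183), (315,177), (327,323) and (236,332). The cleat is at (277,285), the knob at (249,216) and the hook at (280,215). The side view shows the knob at (288,294) and the cleat at (376,282). Next I'll measure these with masks.

```bash
cat > h.py <<'E'
import cv2,numpy as np
from plant import get_obs,eyes
def ray(n,p,m=None):
    m=m or eyes.camera_model(n);d=np.array(m["rotation"])@np.linalg.solve(m["intrinsics"],[p[0],p[1],1.]);return np.array(m["position"]),d
def onz(n,p,z,m=None):
    c,d=ray(n,p,m);return (c+d*(z-c[2])/d[2])
def tri(a,b):
    (c1,d1),(c2,d2)=a,b
    s=np.linalg.lstsq(np.c_[d1,-d2],c2-c1,rcond=None)[0];p,q=c1+d1*s[0],c2+d2*s[1];return (p+q)/2,np.linalg.norm(p-q)
def blobs(im,lo,hi,box,amin=15):
    h=cv2.cvtColor(im,cv2.COLOR_RGB2HSV);m=cv2.inRange(h,np.array(lo),np.array(hi));k=np.zeros_like(m);x0,y0,x1,y1=box;k[y0:y1,x0:x1]=m[y0:y1,x0:x1]
    cs,_=cv2.findContours(k,cv2.RETR_EXTERNAL,cv2.CHAIN_APPROX_NONE)
    return sorted([c for c in cs if cv2.contourArea(c)>amin],key=cv2.contourArea,reverse=True)
E
python3 - <<'E'
from h import *
T=cv2.imread("pics/top0.png")[:,:,::-1].copy();S=cv2.imread("pics/side0.png")[:,:,::-1].copy()
ht=cv2.cvtColor(T,cv2.COLOR_RGB2HSV);hs=cv2.cvtColor(S,cv2.COLOR_RGB2HSV)
for n,h,ps in(("top",ht,[(277,285),(249,216),(240,300),(300,200),(246,290),(273,310)]),("side",hs,[(376,282),(288,294),(370,330),(250,290),(390,310)])):
    print(n,[h[y,x].tolist() for x,y in ps])
# plate
g=(ht[:,:,1]<70).astype(np.uint8)*255;k=np.zeros_like(g);k[165:345,218:337]=g[165:345,218:337]
k=cv2.morphologyEx(k,cv2.MORPH_CLOSE,np.ones((3,3)))
c=max(cv2.findContours(k,cv2.RETR_EXTERNAL,cv2.CHAIN_APPROX_NONE)[0],key=cv2.contourArea)
w=np.array([onz("top",p,.01)[:2] for p in c[:,0]]);r=cv2.minAreaRect((w*1000).astype(np.float32));print("plate",r,np.round(cv2.boxPoints(r)).tolist())
for nm,lo,hi,bt,bs in(("cleat",(0,60,0),(25,255,110),(255,275,300,295),(362,255,390,308)),("knob",(3,150,90),(17,255,255),(238,206,259,226),(275,275,300,312))):
    for n,im,b in(("top",T,bt),("side",S,bs)):
        for c in blobs(im,lo,hi,b)[:2]:
            print(nm,n,cv2.contourArea(c),cv2.boundingRect(c),np.round(c[:,0].mean(0),1))
            z=.072 if nm=="cleat" else .108
            w=np.array([onz(n,p,z)[:2] for p in c[:,0]]);print(np.round(np.array(cv2.boxPoints(cv2.minAreaRect((w*1000).astype(np.float32))))).tolist())
big=np.hstack([cv2.resize(T[170:340,220:335],None,fx=3.4,fy=3.4,interpolation=2),cv2.resize(S[250:360,275:400],None,fx=3.2,fy=3.2,interpolation=2)[:0+352].copy() if 0 else np.zeros((578,4,3),np.uint8)])
sc=cv2.resize(S[250:360,260:395],None,fx=2.9,fy=2.9,interpolation=2);sc=np.vstack([sc,np.zeros((578-sc.shape[0],sc.shape[1],3),np.uint8)])
out=np.hstack([big,sc]);print(out.shape);cv2.imwrite("pics/c1.png",out[:,:,::-1])
E
```

```text
top [[12, 209, 55], [17, 255, 148], [15, 10, 103], [20, 8, 96], [100, 20, 153], [23, 121, 147]]
side [[11, 144, 71], [11, 156, 59], [15, 9, 120], [10, 7, 104], [19, 86, 146]]Traceback (most recent call last):
  File "<stdin>", line 10, in <module>
  File "h.py", line 6, in onz
    c,d=ray(n,p,m);return (c+d*(z-c[2])/d[2])
        ~~~^^^^^^^
  File "h.py", line 4, in ray
    m=m or eyes.camera_model(n);d=np.array(m["rotation"])@np.linalg.solve(m["intrinsics"],[p[0],p[1],1.]);return np.array(m["position"]),d
                                  ~~~~~~~~~~~~~~~~~~~~~~~^~~~~~~~~~~~~~~~~~~~~~~~~~~~~~~~~~~~~~~~~~~~~~~~
ValueError: matmul: Input operand 1 has a mismatch in its core dimension 0, with gufunc signature (n?,k),(k,m?)->(n?,m?) (size 3 is different from 4)
```

```bash
sed -i 's/np.array(m\["rotation"\])@/Rotation.from_quat(m["rotation"]).as_matrix()@/; 1i from scipy.spatial.transform import Rotation' h.py
python3 - <<'E'
from h import *
T=cv2.imread("pics/top0.png")[:,:,::-1].copy();S=cv2.imread("pics/side0.png")[:,:,::-1].copy()
ht=cv2.cvtColor(T,cv2.COLOR_RGB2HSV)
g=(ht[:,:,1]<70).astype(np.uint8)*255;k=np.zeros_like(g);k[165:345,218:337]=g[165:345,218:337]
k=cv2.morphologyEx(k,cv2.MORPH_CLOSE,np.ones((3,3)))
c=max(cv2.findContours(k,cv2.RETR_EXTERNAL,cv2.CHAIN_APPROX_NONE)[0],key=cv2.contourArea)
w=np.array([onz("top",p,.01)[:2] for p in c[:,0]]);r=cv2.minAreaRect((w*1000).astype(np.float32));print("plate",r,np.round(cv2.boxPoints(r)).tolist())
for nm,lo,hi,bt,bs in(("cleat",(0,60,0),(25,255,110),(255,275,300,295),(362,255,390,308)),("knob",(3,150,50),(19,255,255),(238,206,259,226),(275,275,300,312))):
    cen=[]
    for n,im,b in(("top",T,bt),("side",S,bs)):
        for c in blobs(im,lo,hi,b)[:1]:
            M=cv2.moments(c);p=(M["m10"]/M["m00"],M["m01"]/M["m00"]);cen.append(ray(n,p))
            print(nm,n,cv2.contourArea(c),cv2.boundingRect(c),np.round(p,1))
            z=.072 if nm=="cleat" else .108
            w=np.array([onz(n,p,z)[:2] for p in c[:,0]]);print(np.round(np.array(cv2.boxPoints(cv2.minAreaRect((w*1000).astype(np.float32))))).tolist())
    print(nm,tri(*cen))
sc=cv2.resize(S[250:360,260:395],None,fx=2.9,fy=2.9,interpolation=2);sc=np.vstack([sc,np.zeros((578-sc.shape[0],sc.shape[1],3),np.uint8)])
out=np.hstack([cv2.resize(T[170:340,220:335],None,fx=3.4,fy=3.4,interpolation=2),sc]);cv2.imwrite("pics/c1.png",out[:,:,::-1])
E
```

```text
plate ((536.504638671875, 98.46333312988281), (334.3459167480469, 199.24278259277344), 5.838407516479492) [[360.0, 181.0], [380.0, -18.0], [713.0, 16.0], [693.0, 215.0]]
cleat top 252.0 (261, 280, 32, 11) [276.8 285.1]
[[447.0, 122.0], [454.0, 59.0], [473.0, 61.0], [467.0, 124.0]]
cleat side 601.5 (365, 261, 19, 47) [374.5 284.9]
[[449.0, 160.0], [456.0, 61.0], [484.0, 63.0], [477.0, 161.0]]
cleat (array([0.46207609, 0.09248764, 0.04736307]), np.float64(0.0008002200286353256))
knob top 101.5 (243, 210, 13, 12) [248.9 215.7]
[[587.0, 160.0], [587.0, 136.0], [610.0, 136.0], [609.0, 161.0]]
knob side 314.0 (278, 278, 17, 28) [287. 292.]
[[588.0, 190.0], [588.0, 137.0], [611.0, 138.0], [610.0, 190.0]]
knob (array([0.60089576, 0.15074299, 0.0915191 ]), np.float64(3.4224072574159155e-05))
```

View pics/c1.png

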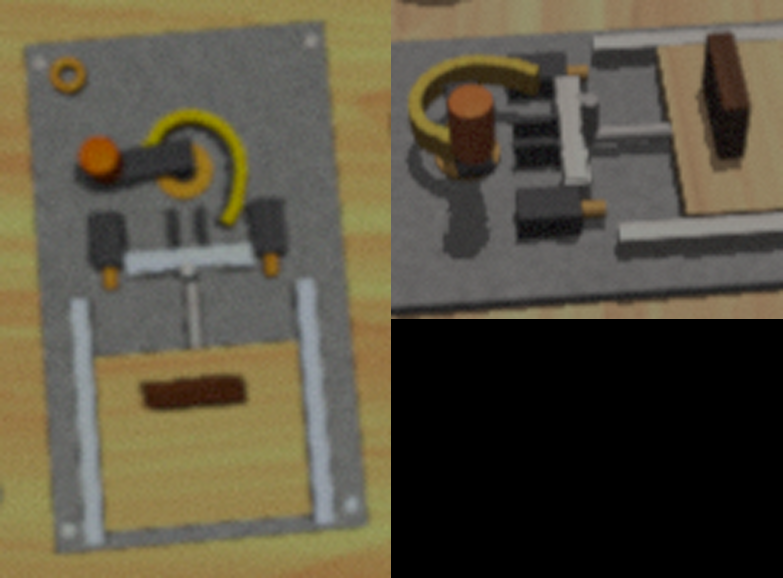

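The crop shows the cam open and the knob on the left (+y) side. The pin is at about the bar's front, and the board is short of the plungers. The base yaw is about 5.84° with its origin near (0.6086, 0.1058). The cleat is at base x ≈ -149 mm and the cam angle is about 0.09.

```bash
cat >> h.py <<'E'
YAW=np.radians(5.84);O=np.array([.6086,.1058]);RB=np.array([[np.cos(YAW),-np.sin(YAW)],[np.sin(YAW),np.cos(YAW)]])
def w(bx,by,z): return np.r_[O+RB@[bx,by],z]
def b(p): return RB.T@(np.asarray(p)[:2]-O)
def go(bx,by,z,yaw=None):
    o=get_obs();R=Rotation.from_quat(o["ee_rot"]);G=Rotation.from_euler("z",YAW if yaw is None else yaw)*Rotation.from_rotvec([np.pi,0,0])
    print(np.round(R.inv().apply(w(bx,by,z)-o["eef_pos"])*1000,1),np.round((R.inv()*G).as_rotvec(),3))
E
python3 -c "
from h import *
print(b([.4608,.0918]),b([.5985,.149]),b([.6009,.1507]))
go(-.185,.001,.15);go(-.185,.001,.05)"
```

```text
[-0.14845742  0.00111143] [-0.00565194  0.04400347] [-0.00309142  0.04545045]
[380.  465.8  76.5] [ 0.002  0.    -0.4  ]
[379.9 465.6 176.5] [ 0.002  0.    -0.4  ]
```

Call:
{"name": "drive_tool", "arguments": {"plan": [[[38,46.6,0,0,0,-0.04,0],[76,93.2,0,0,0,-0.08,0],[114,139.7,0,0,0,-0.12,0],[152,186.3,0,0,0,-0.16,0],[190,233,0,0,0,-0.2,0],[228,279.5,0,0,0,-0.24,0],[266,326,0,0,0,-0.28,0],[304,372.6,20,0,0,-0.32,0],[342,419,40,0,0,-0.36,0],[380,465.8,76.5,0.002,0,-0.4,0]]]}}

```text
t: 1.35
eef_pos: [0.4225, 0.0946, 0.1552]
ee_rot: [0.999, 0.052, 0.001, -0.002]
force: [1.8, 0.7, 0.2]
width: 0.005
grip_force: 0.0
```

```bash
python3 -c "
from h import *
go(-.182,.001,.05);print(b(get_obs()['eef_pos']))
im=eyes.capture('side');cv2.imwrite('pics/s2.png',im[:,:,::-1])"
```

```text
[  3.9   7.1 105.2] [-0.003 -0.003  0.002]
[-0.1862414   0.00775028]
```

Call:
{"name": "drive_tool", "arguments": {"plan": [[[3,0,30,0,0,0,0],[3,0,60,0,0,0,0],[3,0,90,0,0,0,0],[3,0,100,0,0,0,0],[3,0,100,0,0,0,0],[3,0,100,0,0,0,0]]]}}

```text
t: 2.15
eef_pos: [0.4252, 0.097, 0.0559]
ee_rot: [0.999, 0.051, 0.001, -0.001]
force: [-0.2, 0.6, 0.3]
width: 0.003
grip_force: 0.0
```

```bash
python3 -c "
from h import *
o=get_obs();print(b(o['eef_pos']),o['force'])
im=eyes.capture('side')[200:400,220:470];cv2.imwrite('pics/s3.png',cv2.resize(im,None,fx=3,fy=3)[:,:,::-1])"
```

```text
[-0.18328891  0.00995127] [-0.23521803  0.61794996  0.34659919]
```

View pics/s3.png

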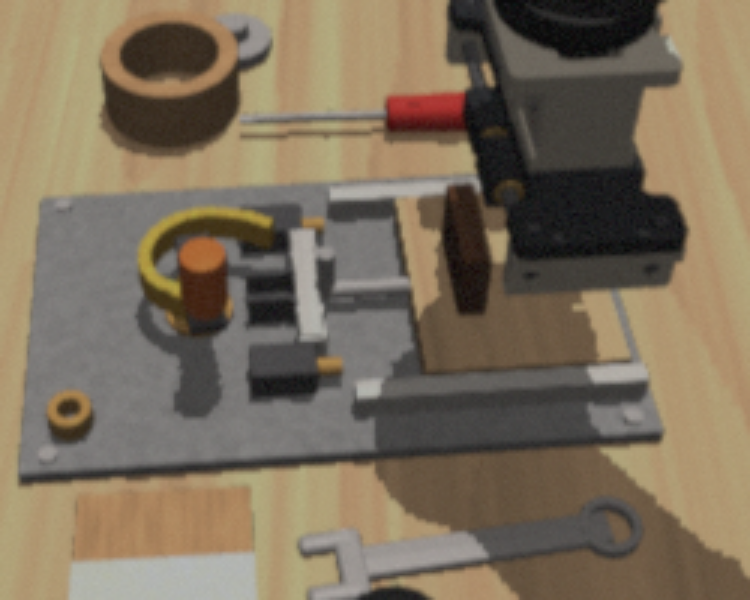

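The scene is undisturbed and the tool is behind the cleat. It's 9 mm left of centre, so I'll correct that and approach slowly.

Call:
{"name": "drive_tool", "arguments": {"plan": [[[0,5,5,0,0,0,0],[3,9,5,0,0,0,0],[6,9,5,0,0,0,0],[9,9,5,0,0,0,0],[12,9,5,0,0,0,0],[15,9,5,0,0,0,0],[18,9,5,0,0,0,0],[21,9,5,0,0,0,0],[24,9,5,0,0,0,0],[24,9,5,0,0,0,0]]]}}

```text
t: 3.45
eef_pos: [0.4489, 0.0896, 0.0496]
ee_rot: [0.999, 0.051, -0.0, -0.001]
force: [-3.0, -1.0, -0.2]
width: 0.006
grip_force: 1.0
```

```bash
python3 -c "
from h import *
o=get_obs();print(b(o['eef_pos']),o['force'])
S=eyes.capture('side');T=eyes.capture('top')
for n,im,bx in(('side',S,(330,255,400,310)),('top',T,(250,230,300,300))):
  for c in blobs(im,(0,60,0),(25,255,90),bx)[:3]: print(n,cv2.contourArea(c),cv2.boundingRect(c))
im=S[200:400,220:470];cv2.imwrite('pics/s4.png',cv2.resize(im,None,fx=3,fy=3)[:,:,::-1])"
```

```text
[-0.16050233  0.00017047] [-3.00909307 -0.95444984 -0.21811795]
side 268.5 (363, 258, 23, 48)
top 452.5 (250, 235, 47, 65)
```

Call:
{"name": "drive_tool", "arguments": {"plan": [[[3,0,0,0,0,0,0],[6,0,0,0,0,0,0],[9,0,0,0,0,0,0],[12,0,0,0,0,0,0],[15,0,0,0,0,0,0],[18,0,0,0,0,0,0],[21,0,0,0,0,0,0],[24,0,0,0,0,0,0],[27,0,0,0,0,0,0],[27,0,0,0,0,0,0]]]}}

```text
t: 4.8
eef_pos: [0.4769, 0.093, 0.05]
ee_rot: [0.999, 0.051, 0.001, -0.001]
force: [-0.4, -0.6, -1.3]
width: 0.01
grip_force: 0.4
```

```bash
python3 -c "
from h import *
o=get_obs();print(b(o['eef_pos']),o['force'])
S=eyes.capture('side')
im=S[200:400,220:470];cv2.imwrite('pics/s5.png',cv2.resize(im,None,fx=3,fy=3)[:,:,::-1])"
```

```text
[-0.13231832  0.00064465] [-0.39952329 -0.58330637 -1.25513942]
```

View pics/s5.png

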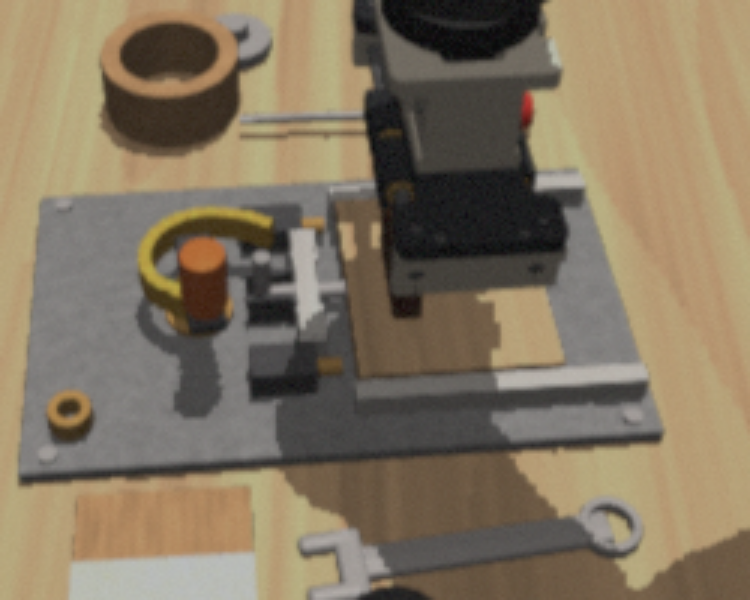

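The board has slid in. Its front edge is near (342,300) in the crop, close to the plunger tips at (327,224) and (342,365). The pin is at (260,265).

```bash
python3 -c "
from h import *
f=lambda x,y,z: np.round(b(onz('side',(220+x/3,200+y/3),z))*1000,1)
print('front',f(360,375,.028),f(336,202,.028),f(345,300,.028));print('tip',f(342,366,.02),f(326,224,.02));print('pin top',f(261,254,.053));print('bar top',f(318,300,.03))"
```

```text
front [-82.9  64.3] [-83.1 -64. ] [-80.4  12.3]
tip [-74.9  51.4] [-76.3 -54.1]
pin top [-35.3  -2.6]
bar top [-65.4  12.8]
```

Call:
{"name": "drive_tool", "arguments": {"plan": [[[2,0,0,0,0,0,0],[4,0,0,0,0,0,0],[6,0,0,0,0,0,0],[7,0,0,0,0,0,0]]]}}

```text
t: 5.35
eef_pos: [0.4828, 0.0933, 0.05]
ee_rot: [0.999, 0.051, -0.0, -0.001]
force: [-6.9, -1.2, 5.0]
width: 0.007
grip_force: 3.1
```

Call:
{"name": "drive_tool", "arguments": {"plan": [[[1,0,0,0,0,0,0],[2,0,0,0,0,0,0],[2,0,0,0,0,0,0]]]}}

```text
t: 5.72
eef_pos: [0.4847, 0.0935, 0.0499]
ee_rot: [0.999, 0.051, -0.0, -0.001]
force: [-6.6, 0.1, 4.1]
width: 0.001
grip_force: 2.8
```

```bash
python3 -c "
from h import *
o=get_obs();print(b(o['eef_pos']),o['force'])
S=eyes.capture('side')
im=S[230:340,240:390];cv2.imwrite('pics/s6.png',cv2.resize(im,None,fx=5,fy=5,interpolation=2)[:,:,::-1])"
```

```text
[-0.12449239  0.00034679] [-6.56379543  0.14807357  4.13522427]
```

View pics/s6.png

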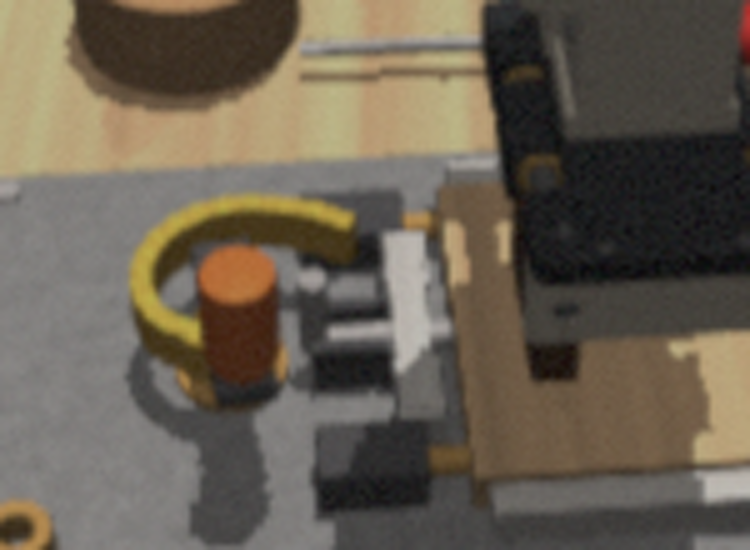

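The board's front edge now meets both brass tips, at (435,220) and (468,460). I'll check the numbers.

```bash
python3 -c "
from h import *
f=lambda x,y,z: np.round(b(onz('side',(240+x/5,230+y/5),z))*1000,1)
print('front',f(475,483,.028),f(438,187,.028));print('pin top',f(312,278,.053));print('knob top',f(238,272,.108))"
```

```text
front [-74.7  66.8] [-75.2 -64.5]
pin top [-27.7  -1.2]
knob top [-4.8 45.4]
```

Call:
{"name": "drive_tool", "arguments": {"plan": [[[1,0,0,0,0,0,0],[1.5,0,0,0,0,0,0],[1.5,0,0,0,0,0,0],[1.5,0,0,0,0,0,0],[-8,0,0,0,0,0,0],[-20,0,0,0,0,0,0.3],[-20,0,-50,0,0,0,0.5],[-20,0,-100,0,0,0,0.6],[-20,0,-110,0,0,0,0.7],[-20,0,-110,0,0,0,0.7]]]}}

```text
t: 7.02
eef_pos: [0.4654, 0.0918, 0.1604]
ee_rot: [0.999, 0.051, 0.001, -0.002]
force: [0.2, 1.0, -0.3]
width: 0.514
grip_force: 0.0
```

```bash
python3 -c "
from h import *
go(-.004,.045,.16);o=get_obs();print(b(o['eef_pos']),o['width'],o['force'])
S=eyes.capture('side');T=eyes.capture('top')
for nm,lo,hi,bt,bs in(('cleat',(0,60,0),(25,255,110),(250,225,300,280),(325,255,380,308)),('knob',(3,150,50),(19,255,255),(238,206,259,226),(275,275,300,312))):
  for n,im,bx in(('side',S,bs),('top',T,bt)):
    for c in blobs(im,lo,hi,bx)[:1]:
      M=cv2.moments(c);p=(M['m10']/M['m00'],M['m01']/M['m00']);print(nm,n,cv2.boundingRect(c),b(onz(n,p,.05 if nm=='cleat' else .088)))
im=S[230:340,240:390];cv2.imwrite('pics/s7.png',cv2.resize(im,None,fx=5,fy=5,interpolation=2)[:,:,::-1])"
```

```text
[139.9 -44.3   0.9] [-0.003 -0.002  0.   ]
[-0.14392918  0.00061505] 0.514450949593528 [ 0.24428073  0.95798527 -0.27836408]
cleat side (332, 263, 48, 45) [-0.11581713  0.00709279]
cleat top (273, 225, 22, 55) [-0.08960024 -0.02104963]
knob side (280, 279, 16, 28) [-0.00318602  0.04305316]
```

View pics/s7.png

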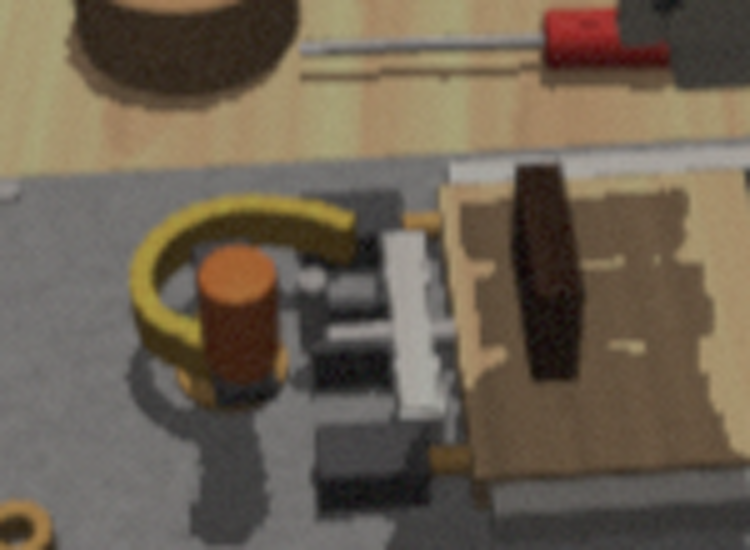

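The released board rests on the plungers with its front edge at about -75, and the pin at (312,278) stands in the hook's mouth. Next is the knob.

Call:
{"name": "drive_tool", "arguments": {"plan": [[[35,-11,0,0,0,0,0.6],[70,-22,0,0,0,0,0.6],[105,-33,0,0,0,0,0.6],[140,-44.3,0,0,0,0,0.6],[140,-44.3,0,0,0,0,0.6],[140,-44.3,30,0,0,0,0.6],[140,-44.3,60,0,0,0,0.6],[140,-44.3,80,0,0,0,0.6],[140,-44.3,89,0,0,0,0.6],[140,-44.3,89,0,0,0,0.6]]]}}

```text
t: 8.38
eef_pos: [0.5993, 0.1496, 0.0702]
ee_rot: [0.999, 0.051, -0.001, -0.001]
force: [-0.2, 0.5, 0.8]
width: 0.599
grip_force: 0.0
```

```bash
python3 -c "
from h import *
go(-.004,.045,.072);o=get_obs();print(b(o['eef_pos']),o['width'],o['force'])
S=eyes.capture('wrist');cv2.imwrite('pics/w1.png',S[:,:,::-1])"
```

```text
[ 0.8 -0.5 -1.8] [-0.001  0.001  0.   ]
[-0.00478805  0.04448421] 0.5990319024618649 [-0.17347392  0.45379778  0.80634926]
```

View pics/w1.png

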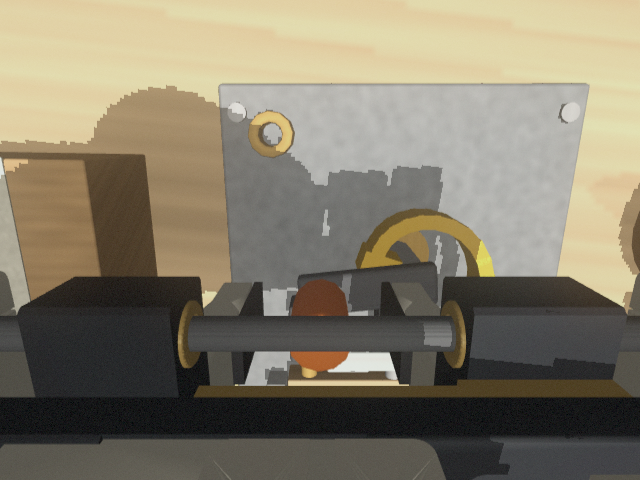

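The knob at (320,325) sits centred between the fingers, so I'll close on it.

Call:
{"name": "drive_tool", "arguments": {"plan": [[[0.5,0,0,0,0,0,0.3],[0.5,0,0,0,0,0,0.2],[0.5,0,0,0,0,0,0.2],[0.5,0,0,0,0,0,0.2],[0.5,0,0,0,0,0,0.2],[0.5,0,0,0,0,0,0.2]]], "force": 35}}

```text
t: 9.18
eef_pos: [0.6008, 0.1504, 0.0715]
ee_rot: [0.999, 0.051, 0.0, -0.001]
force: [-1.6, 2.5, 4.7]
width: 0.263
grip_force: 35.0
```

```bash
cat >> h.py <<'E'
C0=None
def cam(p):
    q=b(p);return np.radians(100)-np.arctan2(q[1],q[0]),np.hypot(*q)
def arc(targets):
    o=get_obs();R=Rotation.from_quat(o["ee_rot"]);a,r=cam(o["eef_pos"]);th=np.radians(100)-a
    t=np.array([-np.sin(th),np.cos(th)])*-1;F=RB.T@np.array(o["force"])[:2]
    print("cam %.3f r %.4f z %.3f tangF(along cw) %.1f radF %.1f F"%(a,r,o["eef_pos"][2],F@t,F@[np.cos(th),np.sin(th)]),np.round(o["force"],1))
    for c in targets:
        th=np.radians(100)-c;print(c,np.round(R.inv().apply(w(.045*np.cos(th),.045*np.sin(th),o["eef_pos"][2])-o["eef_pos"])*1000,1))
E
python3 -c "
from h import *
print(get_obs()['width'],get_obs()['grip_force']);arc(np.round(np.arange(.1,1.45,.1),2))"
```

```text
0.2634872671518568 35.000749313039705
cam 0.103 r 0.0453 z 0.071 tangF(along cw) -1.1 radF 2.7 F [-1.6  2.5  4.7]
0.1 [-0.1  0.3 -0. ]
0.2 [4.4 0.2 0. ]
0.3 [8.9 0.5 0. ]
0.4 [13.3  1.3  0. ]
0.5 [17.6  2.5  0. ]
0.6 [21.8  4.2  0. ]
0.7 [25.8  6.2  0. ]
0.8 [29.6  8.7  0. ]
0.9 [33.1 11.5  0. ]
1.0 [36.3 14.6  0. ]
1.1 [39.2 18.1 -0. ]
1.2 [41.7 21.8 -0. ]
1.3 [43.8 25.8 -0. ]
1.4 [45.6 29.9 -0. ]
```

Call:
{"name": "drive_tool", "arguments": {"plan": [[[4.4,0.2,0,0,0,0,0.2],[8.9,0.5,0,0,0,0,0.2],[13.3,1.3,0,0,0,0,0.2],[17.6,2.5,0,0,0,0,0.2],[21.8,4.2,0,0,0,0,0.2],[25.8,6.2,0,0,0,0,0.2],[29.6,8.7,0,0,0,0,0.2],[29.6,8.7,0,0,0,0,0.2]]]}}

```text
t: 10.18
eef_pos: [0.6321, 0.1456, 0.0715]
ee_rot: [0.999, 0.051, 0.001, -0.002]
force: [2.0, 5.0, 1.6]
width: 0.262
grip_force: 35.0
```

```bash
python3 -c "
from h import *
arc(np.round(np.arange(.8,1.75,.1),2))"
```

```text
cam 0.811 r 0.0462 z 0.072 tangF(along cw) -0.8 radF 5.3 F [2.  5.  1.6]
0.8 [-1.1  0.7 -0. ]
0.9 [ 2.4  3.5 -0. ]
1.0 [ 5.6  6.6 -0. ]
1.1 [ 8.5 10.1 -0. ]
1.2 [11.  13.8 -0. ]
1.3 [13.1 17.8 -0. ]
1.4 [14.9 21.9 -0. ]
1.5 [16.2 26.2 -0. ]
1.6 [17.  30.6 -0.1]
1.7 [17.5 35.1 -0.1]
```

```bash
sed -i 's/O=np.array(\[.6086,.1058\])/O=np.array([.6093,.1070])/' h.py; python3 -c "
from h import *
arc(np.round(np.arange(.8,1.65,.1),2))"
```

```text
cam 0.811 r 0.0448 z 0.072 tangF(along cw) -0.8 radF 5.3 F [2.  5.  1.6]
0.8 [-0.3 -0.5  0. ]
0.9 [3.2 2.4 0. ]
1.0 [ 6.4  5.5 -0. ]
1.1 [ 9.3  9.  -0. ]
1.2 [11.8 12.7 -0. ]
1.3 [13.9 16.7 -0. ]
1.4 [15.7 20.8 -0. ]
1.5 [17.  25.1 -0. ]
1.6 [17.9 29.5 -0. ]
```

Call:
{"name": "drive_tool", "arguments": {"plan": [[[4.3,1.7,0,0,0,0,0.2],[7.5,4.8,0,0,0,0,0.2],[10.4,8.3,0,0,0,0,0.2],[12.9,12,0,0,0,0,0.2],[15,16,0,0,0,0,0.2],[16.8,20.1,0,0,0,0,0.2],[18.1,24.4,0,0,0,0,0.2],[18.1,24.4,0,0,0,0,0.2]]]}}

```text
t: 11.18
eef_pos: [0.6524, 0.1216, 0.0715]
ee_rot: [0.999, 0.051, 0.001, -0.001]
force: [2.8, 2.0, 4.5]
width: 0.266
grip_force: 35.0
```

```bash
python3 -c "
from h import *
arc(np.round(np.arange(1.5,2.25,.1),2))"
```

```text
cam 1.521 r 0.0455 z 0.071 tangF(along cw) -1.0 radF 3.3 F [2.8 2.  4.5]
1.5 [-0.8 -0.8 -0. ]
1.6 [ 0.1  3.6 -0. ]
1.7 [ 0.5  8.1 -0. ]
1.8 [ 0.5 12.6 -0. ]
1.9 [ 0.1 17.1 -0. ]
2.0 [-0.9 21.5 -0. ]
2.1 [-2.2 25.8 -0.1]
2.2 [-4.  29.9 -0.1]
```

Call:
{"name": "drive_tool", "arguments": {"plan": [[[0.9,4.4,0,0,0,0,0.2],[1.5,8.9,0,0,0,0,0.2],[1.5,13.4,0,0,0,0,0.2],[1,17.9,0,0,0,0,0.2]]]}}

```text
t: 11.68
eef_pos: [0.6551, 0.1046, 0.0714]
ee_rot: [0.999, 0.051, 0.001, -0.001]
force: [1.2, 6.4, 5.2]
width: 0.27
grip_force: 35.0
```

```bash
python3 -c "
from h import *
arc(np.round(np.arange(1.8,2.45,.1),2))
S=eyes.capture('side')
im=S[230:340,240:390];cv2.imwrite('pics/s8.png',cv2.resize(im,None,fx=5,fy=5,interpolation=2)[:,:,::-1])"
```

```text
cam 1.900 r 0.0458 z 0.071 tangF(along cw) -6.4 radF 0.9 F [1.2 6.4 5.2]
1.8 [-0.3 -4.6  0. ]
1.9 [-0.8 -0.1 -0. ]
2.0 [-1.7  4.3 -0. ]
2.1 [-3.1  8.6 -0. ]
2.2 [-4.9 12.7 -0. ]
2.3 [-7.  16.6 -0.1]
2.4 [-9.6 20.3 -0.1]
```

View pics/s8.png

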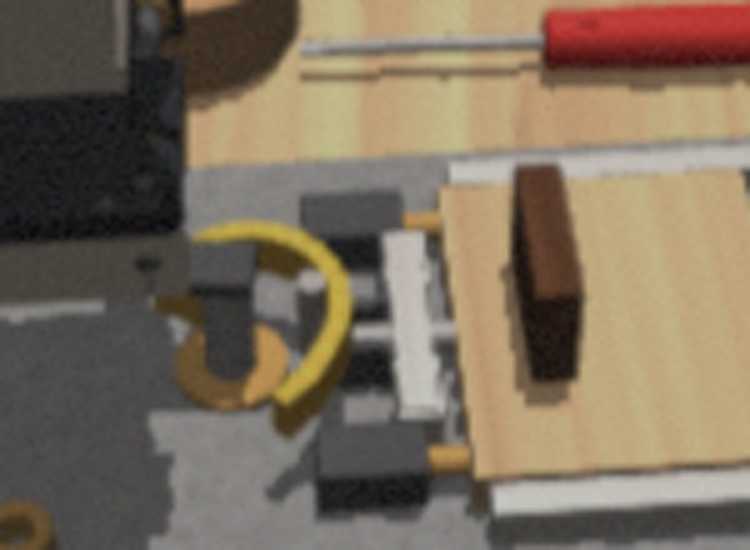

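The hook's arc at (345,290) has passed behind the pin at (312,280). The board is still on the plungers and about to be drawn in, so I'll continue.

Call:
{"name": "drive_tool", "arguments": {"plan": [[[-0.7,4.3,0,0,0,0,0.2],[-2.1,8.6,0,0,0,0,0.2],[-3.9,12.7,0,0,0,0,0.2],[-6,16.6,0,0,0,0,0.2]]]}}

```text
t: 12.22
eef_pos: [0.6511, 0.088, 0.0714]
ee_rot: [0.999, 0.051, 0.001, -0.002]
force: [2.8, 7.0, 5.0]
width: 0.268
grip_force: 35.0
```

```bash
python3 -c "
from h import *
arc(np.round(np.arange(2.2,2.75,.1),2))"
```

```text
cam 2.274 r 0.0460 z 0.071 tangF(along cw) -7.6 radF -0.3 F [2.8 7.  5. ]
2.2 [ 0.7 -3.4  0. ]
2.3 [-1.4  0.5 -0. ]
2.4 [-4.   4.2 -0. ]
2.5 [-6.9  7.6 -0. ]
2.6 [-10.2  10.7  -0.1]
2.7 [-13.7  13.5  -0.1]
```

Call:
{"name": "drive_tool", "arguments": {"plan": [[[-1.3,1.9,0,0,0,0,0.2],[-2.6,3.7,0,0,0,0,0.2],[-4,5.4,0,0,0,0,0.2],[-5.5,7.1,0,0,0,0,0.2]]]}}

```text
t: 12.72
eef_pos: [0.6468, 0.0804, 0.0715]
ee_rot: [0.999, 0.051, 0.002, -0.002]
force: [3.9, 5.2, 2.6]
width: 0.263
grip_force: 35.0
```

```bash
python3 -c "
from h import *
arc(np.round(np.arange(2.4,2.95,.1),2))"
```

```text
cam 2.465 r 0.0460 z 0.071 tangF(along cw) -6.5 radF 0.1 F [3.9 5.2 2.6]
2.4 [ 1.1 -2.9  0. ]
2.5 [-1.8  0.5 -0. ]
2.6 [-5.   3.6 -0. ]
2.7 [-8.6  6.4 -0.1]
2.8 [-12.4   8.8  -0.1]
2.9 [-16.4  10.8  -0.1]
```

Call:
{"name": "drive_tool", "arguments": {"plan": [[[-1.6,1.6,0,0,0,0,0.2],[-3.2,3.1,0,0,0,0,0.2],[-5,4.6,0,0,0,0,0.2]]]}}

```text
t: 13.1
eef_pos: [0.6426, 0.0752, 0.0715]
ee_rot: [0.999, 0.051, 0.002, -0.002]
force: [5.7, 6.4, 2.4]
width: 0.265
grip_force: 35.0
```

```bash
python3 -c "
from h import *
arc(np.round(np.arange(2.6,3.05,.1),2))
S=eyes.capture('side')
im=S[230:340,240:390];cv2.imwrite('pics/s9.png',cv2.resize(im,None,fx=5,fy=5,interpolation=2)[:,:,::-1])"
```

```text
cam 2.610 r 0.0460 z 0.072 tangF(along cw) -8.6 radF -0.3 F [5.7 6.4 2.4]
2.6 [-0.3 -1.1  0. ]
2.7 [-3.9  1.7 -0. ]
2.8 [-7.7  4.1 -0. ]
2.9 [-11.7   6.1  -0.1]
3.0 [-15.9   7.7  -0.1]
```

View pics/s9.png

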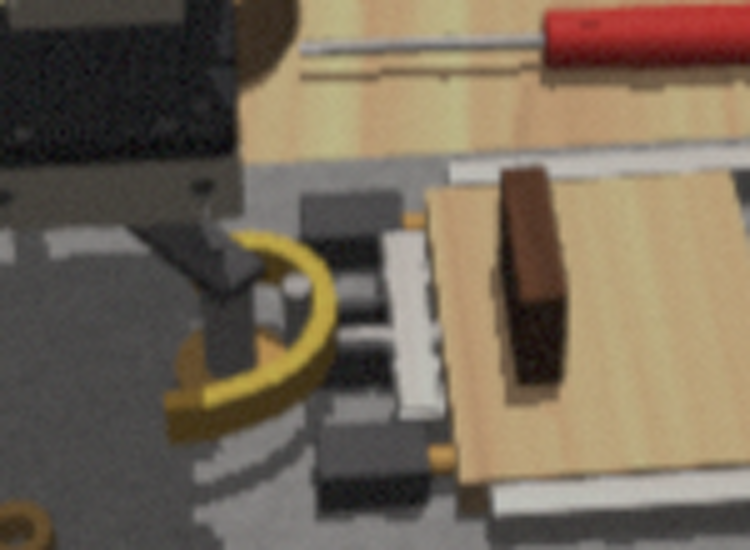

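The cleat moved from (530,165) to (520,168), so the board has been drawn in by about 3–4 mm and roughly 2 mm remain. I'll continue carefully.

Call:
{"name": "drive_tool", "arguments": {"plan": [[[-1.8,1.3,0,0,0,0,0.2],[-3.7,2.6,0,0,0,0,0.2],[-5.6,3.7,0,0,0,0,0.2]]]}}

```text
t: 13.52
eef_pos: [0.6374, 0.0707, 0.0714]
ee_rot: [0.999, 0.051, 0.002, -0.001]
force: [6.1, 3.5, 1.7]
width: 0.268
grip_force: 35.0
```

```bash
python3 -c "
from h import *
arc(np.round(np.arange(2.7,3.15,.1),2))"
```

```text
cam 2.760 r 0.0460 z 0.071 tangF(along cw) -7.0 radF 1.0 F [6.1 3.5 1.7]
2.7 [ 1.7 -2.3  0. ]
2.8 [-2.1  0.1 -0. ]
2.9 [-6.1  2.1 -0. ]
3.0 [-10.3   3.7  -0.1]
3.1 [-14.6   4.9  -0.1]
```

Call:
{"name": "drive_tool", "arguments": {"plan": [[[-2,1,0,0,0,0,0.2],[-4,2,0,0,0,0,0.2]]]}}

```text
t: 13.78
eef_pos: [0.6341, 0.0683, 0.0715]
ee_rot: [0.999, 0.051, 0.002, -0.001]
force: [7.9, 4.0, 0.9]
width: 0.266
grip_force: 35.0
```

```bash
python3 -c "
from h import *
arc(np.round(np.arange(2.8,3.25,.1),2))"
```

```text
cam 2.849 r 0.0459 z 0.072 tangF(along cw) -8.8 radF 0.9 F [7.9 4.  0.9]
2.8 [ 1.5 -1.9  0. ]
2.9 [-2.5  0.1 -0. ]
3.0 [-6.7  1.7 -0. ]
3.1 [-11.    2.9  -0.1]
3.2 [-15.5   3.7  -0.1]
```

Call:
{"name": "drive_tool", "arguments": {"plan": [[[-2.1,0.9,0,0,0,0,0.2],[-4.2,1.7,0,0,0,0,0.2]]]}}

```text
t: 14.02
eef_pos: [0.6302, 0.0662, 0.0715]
ee_rot: [0.999, 0.051, 0.003, -0.001]
force: [8.5, 3.6, 0.4]
width: 0.266
grip_force: 35.0
```

```bash
python3 -c "
from h import *
arc(np.round(np.arange(2.9,3.25,.1),2))"
```

```text
cam 2.944 r 0.0459 z 0.071 tangF(along cw) -9.2 radF 0.7 F [8.5 3.6 0.4]
2.9 [ 1.5 -1.6  0. ]
3.0 [-2.7  0.  -0. ]
3.1 [-7.   1.2 -0. ]
3.2 [-11.4   2.   -0.1]
```

Call:
{"name": "drive_tool", "arguments": {"plan": [[[-2.1,0.7,0,0,0,0,0.2],[-2.1,0.7,0,0,0,0,0.2]]]}}

```text
t: 14.28
eef_pos: [0.6282, 0.0652, 0.0715]
ee_rot: [0.999, 0.051, 0.002, -0.001]
force: [7.3, 2.2, -0.0]
width: 0.264
grip_force: 35.0
```

```bash
python3 -c "
from h import *
arc([3.,3.1])"
```

```text
cam 2.994 r 0.0459 z 0.071 tangF(along cw) -7.6 radF 1.0 F [ 7.3  2.2 -0. ]
3.0 [-0.6 -0.7 -0. ]
3.1 [-4.9  0.4 -0. ]
```

Call:
{"name": "drive_tool", "arguments": {"plan": [[[-2.2,0.7,0,0,0,0,0.2],[-4.4,1.2,0,0,0,0,0.2]]]}}

```text
t: 14.52
eef_pos: [0.6255, 0.0641, 0.0715]
ee_rot: [0.999, 0.052, 0.004, -0.002]
force: [15.1, 3.6, -4.8]
width: 0.263
grip_force: 35.0
```

```bash
python3 -c "
from h import *
arc([3.,3.1,3.2]);S=eyes.capture('side');cv2.imwrite('pics/s10full.png',S[:,:,::-1])
# dark-cleat and board left-edge along rows, wrt. earlier crop s9
for f,im in(('now',S[230:340,240:390]),):
  h=cv2.cvtColor(im,cv2.COLOR_RGB2HSV)
  g=cv2.resize(im,None,fx=5,fy=5,interpolation=2)
for nm,g in(('s8',cv2.imread('pics/s8.png')[:,:,::-1]),('s9',cv2.imread('pics/s9.png')[:,:,::-1]),('now',g)):
  h=cv2.cvtColor(np.ascontiguousarray(g),cv2.COLOR_RGB2HSV)[:,:,1].astype(int)
  xs=[(y,450-30+int(np.argmax(h[y-6:y+6,420:560].mean(0)>60))) for y in(250,350,390,440)]
  print(nm,[ (x,round(b(onz('side',(240+x/5,230+y/5),.028))[0]*1000,1)) for y,x in xs])
"
```

```text
cam 3.057 r 0.0458 z 0.072 tangF(along cw) -15.4 radF 1.9 F [15.1  3.6 -4.8]
3.0 [ 2.3 -1.5  0. ]
3.1 [-2.1 -0.3 -0. ]
3.2 [-6.5  0.4 -0.1]
s8 [(440, np.float64(-73.9)), (455, np.float64(-74.7)), (459, np.float64(-74.3)), (464, np.float64(-73.8))]
s9 [(429, np.float64(-70.1)), (441, np.float64(-70.0)), (446, np.float64(-70.1)), (447, np.float64(-68.4))]
now [(426, np.float64(-69.1)), (436, np.float64(-68.4)), (442, np.float64(-68.8)), (442, np.float64(-66.8))]
```

Resistance has jumped to about 15 N and the board's edge is at the bar. I'll hold for a moment and read again.

Call:
{"name": "drive_tool", "arguments": {"plan": [[[0,0,0,0,0,0,0.2],[0,0,0,0,0,0,0.2]]]}}

```text
t: 14.82
eef_pos: [0.6253, 0.0641, 0.0715]
ee_rot: [0.999, 0.052, 0.004, -0.002]
force: [12.9, 4.0, -4.1]
width: 0.264
grip_force: 35.0
```

```bash
python3 -c "
from h import *
arc([3.1])"
```

```text
cam 3.062 r 0.0458 z 0.072 tangF(along cw) -13.5 radF 0.8 F [12.9  4.  -4.1]
3.1 [-1.9 -0.4 -0. ]
```

At 13.5 N it's well clamped, so I'll release.

Call:
{"name": "drive_tool", "arguments": {"plan": [[[1.2,0,0,0,0,0,0.2],[1.2,0,0,0,0,0,0.5],[1.2,0,0,0,0,0,0.6],[1.2,0,0,0,0,0,0.6],[1.2,0,-20,0,0,0,0.6],[1.2,0,-60,0,0,0,0.6],[1.2,0,-110,0,0,0,0.6],[1.2,0,-140,0,0,0,0.6],[-60,0,-140,0,0,0,0.6],[-60,0,-140,0,0,0,0.6]]]}}

```text
t: 16.08
eef_pos: [0.5574, 0.0555, 0.2108]
ee_rot: [0.999, 0.051, -0.001, -0.001]
force: [1.1, 0.3, 0.6]
width: 0.596
grip_force: 0.0
```

```bash
python3 -c "
from h import *
o=get_obs();print(o['force'])
S=eyes.capture('side')
im=S[200:400,220:470];cv2.imwrite('pics/s11.png',cv2.resize(im,None,fx=3,fy=3)[:,:,::-1])
g=cv2.resize(S[230:340,240:390],None,fx=5,fy=5,interpolation=2)
h=cv2.cvtColor(g,cv2.COLOR_RGB2HSV)[:,:,1].astype(int)
print([(y,420+int(np.argmax(h[y-6:y+6,420:560].mean(0)>60))) for y in(250,350,390,440)])
for c in blobs(S,(3,150,50),(19,255,255),(230,240,330,330))[:3]:
  M=cv2.moments(c);p=(M['m10']/M['m00'],M['m01']/M['m00']);print(cv2.boundingRect(c),b(onz('side',p,.088)),cam(onz('side',p,.088)))"
```

```text
[1.07632756 0.326518   0.63208059]
[(250, 425), (350, 436), (390, 441), (440, 443)]
(268, 240, 16, 26) [ 0.01264276 -0.04925831] (np.float64(3.064886163955606), np.float64(0.05085489350779689))
(287, 301, 10, 9) [-0.0107271   0.06878774] (np.float64(0.01983404364106356), np.float64(0.06961913772468976))
(275, 304, 11, 11) [0.00777349 0.07047315] (np.float64(0.28439309948949476), np.float64(0.07090057729788911))
```

View pics/s11.png

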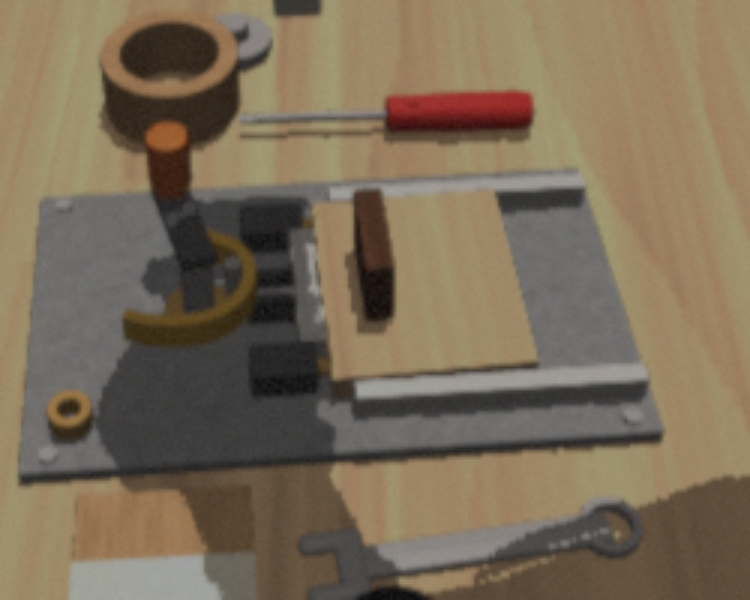

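The board is tight on the bar, with its edge still where it was when clamped. The cam stays at about 3.06, the bystanders are unmoved and the robot is clear, so I'm handing in.

```bash
python3 -c "
from plant import sign_off
print(sign_off())"
```

```text
the job is handed in; nothing more can be done
None
```

The job is handed in (verdict not shown): the cam was left at about 3.06 rad after 13.5 N at the knob, with the board tight on the joint bar, the robot clear and no bystander visibly moved.

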